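# Index a leak-test carriage one hole nearer the throttle body and hold the plunger home

## Robot

A 6-joint arm with a two-finger parallel gripper is mounted at the origin on a cart in front of the work surface, level with it; the furniture and walls round the work are solid. World frame = base frame: x ahead of the robot, y to its left, z up, the work surface at z = 0. Lengths are in m, angles in rad, forces in N, time in s.
With the tool pointing down it reaches from about 0.35 to 0.975 m from the base axis. Payload 4.9 kg.
Tool frame: the origin (TCP) lies between the finger pads, 19 mm behind the fingertips; this is the grasp point; z points along the fingers, y is the line along which they close (so a half turn about z gives the same grasp; the last joint's range is limited). The gripper opens to 85 mm and grips with 20 to 120 N. Pads are 22 mm wide; open, the fingers measure 114 mm over their backs; the gripper's body (76 mm by 85 mm) begins 54 mm behind the grasp point. The pads swing forward as they close: fully open they stand 13 mm farther back than shut.
Start: joints at [1.192, 0.053, 1.613, -0, 1.476, -0.119], TCP at [0.161, 0.604, 0.25] pointing down, gripper open.
Joint ranges: [-3.01, 3.01], [-1.01, 2.22], [0.06, 2.58], [-1.02, 4.17], [0.09, 2.62], [-3.14, 3.14]. Speed limits (rad/s): [2.57, 2.57, 3.14, 3.14, 3.14, 3.14].

## Interface

Orientations are given as a rotation vector (axis times angle).
In Python, from station import status, imaging, order gives the robot as it stands.
- The arm moves only by the tool arm_command, never from a script. Its argument "increments" is a list of rows, each an object with "slide": the shift along the tool's x, y, z in m, a list of three; "spin": the turn about the tool's z in degrees; "gripper": the opening, from -1 (shut) to 1 (fully open). In form: [{"slide": [x, y, z], "spin": spin, "gripper": gripper}, ...]. A call has 1 to 8 rows; each row is the pose to reach, as a shift and turn from the pose commanded when the call began, along the tool's axes at that moment; what a row does not reach only later rows make up. A row lasts 1/12 s, in which the tool goes at most 41.7 mm and 7.16 degrees, less where a joint would pass 70% of its speed; a pose out of reach is approached as far as the arm can. A call with a gripper value outside its range is refused whole. The fingers move at their own pace and stop on an object; "newtons" is the grip in N (left out, the last holds). Time passes only in rows, so rows that repeat a pose let the fingers close. It gives the time, the measured TCP pose, the force, the opening and the grip force at its end, in the units of the state.
- status.get_obs(): the state, without advancing time (a new reading comes with each control period).
- imaging.get_image(name): name is "side" or "top"; returns a dict with "frame" (384x512x3 uint8, red, green, blue), "vfov" (degrees; the focal length in pixels is half the picture's height over the tangent of half this angle, whatever the lens; pixels are square), "cx", "cy" (the principal point, pixels), "k1" (the pictures are not rectified: a ray, as slopes to the right and down, at radius r is drawn at 1 + k1 r^2 times it, then the intrinsics apply), "view" (4x4, takes a point from world to camera coordinates). Camera axes: x right, y up, looking along -z (the intrinsics and any distortion apply to the point x, -y, -z); pixel columns grow to the right and rows downward; lengths in m; the calibration is good to about 2 mm. A picture is of the moment at which its call begins. There is no depth.
- order.finish_job(): hands the job in; it is judged then, once.
The state is a dict: "t": time; "q": joint angles; "dq": joint speeds; "effort": joint torques, N m; "tool_pos": TCP position; "tool_rot": TCP orientation; "contact_force": force on the tool from outside, world axes, zero at the start; "wrist_torque": the same for the moment, N m; "opening": finger opening in m; "grip_force": force on a finger pad.
Only numpy, scipy, OpenCV 4.12 (cv2) and the standard library are available. Lean on these libraries where they do the work, as an engineer would, in place of code of your own. Each camera call takes 0.05 s, during which the arm holds its last target. There are 200 camera calls.

## Task

This leak-test bed is being set up for a shorter throttle body: first draw the seal pusher by its upright grip fully back to its rear stop, so that the seal cannot ram the casting. Then pull the index plunger's knob up, slide the carriage to the next hole nearer the throttle body and let the pin go fully home in that hole. Finish while still holding the knob with the pin fully home (I will tighten the carriage clamp while you hold it); the throttle body must stay standing in its nest, unshoved, and the things lying about stay where they are.

Things in the scene. Friction and masses are not known exactly. Their poses are not given: they have to be found in the camera images.
- test_bed: Fixed aluminium base plate 350 x 155 x 12 mm with guide rail, drilled index strip and nest. Origin on the bench; x runs along the rail, away from the throttle body; y to the index strip's side (towards the robot); z up. Plate x -165 to 185, y -60 to 95 mm. Strip: centre line y = 75, top 32 mm above the bench, 12 mm holes at x = -5, 25, 55, 85, 115, 145 mm.
- next_hole (a point): Centre of the mouth of the hole in which the pin must end (bed x = 55, y = 75 mm, 32 mm above the bench): the next hole from the starting hole towards the throttle body.
- carriage (a joint): Slide of the aluminium carriage (deck 90 x 78 mm, top 55 mm above the bench, ear over the strip) along the rail, in m. 0 = at its starting hole, positive towards the throttle body (bed -x); 0.030 = at the next hole that way, 0.060 the one after. Range -0.032 to 0.062, friction about 2.5 N. With the pin in a hole it is locked, with about 1 mm of play either way.
- seal_pusher (a joint): Slide of the seal pusher on the carriage deck, in m. 0 = fully back on its rear stop, positive = forward, towards the throttle body (bed -x); range 0 to 0.036, friction about 2.5 N; starts at 0.018 to 0.034. Upright plate 76 mm wide (top 127 mm above the bench) with a 92 mm round rubber seal in front; the upright grip stands 38 mm behind the plate.
- pusher_grip (a point): Grip point on the axis of the pusher's upright black cylindrical grip (22 mm diameter), 104 mm above the bench. The cylinder spans from 81 to 123 mm; the pusher's slide below it is 73 mm high, 48 mm wide. It moves with the pusher and the carriage.
- index_plunger (a joint): Lift of the spring plunger on the carriage's ear, in m. 0 = pin fully home (12 mm deep), positive = pulled up; range 0 to 0.017. Its spring pulls down with 4.5 N at 0, 7 N at the top. Pin 10 mm thick, round-nosed: it locks the carriage below about 0.007 and is clear of the strip from 0.012. Let down between holes it rests on the strip at about 0.0115; within 2 mm of a hole's centre it drops in.
- plunger_knob: The plunger's black round ribbed knob, 30 mm diameter, 25 mm high, axis vertical; origin at the centre of its underside, 81 mm above the bench with the pin home. Below it a steel neck 21 mm wide stands on the ear, whose top is 54 mm above the bench. Pulling it straight up lifts the pin; drawing it sideways moves the carriage.
- knob_grip (a point): Centre of the plunger knob, 12.5 mm above its underside: 93.5 mm above the bench with the pin home. At the start it lies at bed x = 85, y = 75 mm; its axis is the pin's axis.
- throttle_body: Cast throttle body, 133 x 94 x 139 mm, 0.68 kg, standing loose in the black nest at bed x = -92 mm, 20 mm above the bench (top at 159 mm), gear plate to the robot; origin at the centre of its underside. Its bore's face (bed x = -46 mm) looks at the seal: with the pusher back the gap is 43 mm at carriage 0, 13 mm at 0.030. Must not be shoved.
- marker: Bystander: black and white marker pen lying near the front edge, 128 mm long, 17 mm thick.
- cover_a: Bystander: black plastic gear cover, 116 x 73 x 43 mm, back left of the bed.
- cover_b: Bystander: black plastic gear cover, 116 x 73 x 43 mm, left of the bed, behind the parts box.

How it is judged:
On the way, in this order (a step that is already met when the one before it is completed fails the run):
1. the seal pusher is fully back on its stop while the carriage is still pinned in its starting hole (value of joint seal_pusher below 0.0025 m and value of joint index_plunger below 0.004 m and value of joint carriage between -0.005 and 0.005 m), for 0.2 s.
2. the plunger has been pulled clear of the starting hole (value of joint index_plunger above 0.0095 m and value of joint carriage between -0.006 and 0.006 m), for 0.05 s.
At the end, for the whole second after the job is handed in: Pin home in the next hole nearer the throttle body (carriage 0.030 +- 0.003 m, plunger below 0.0025 m), fingers gripping or pressing the knob with over 3 N, TCP within 15 mm of its axis, pusher back (below 0.004 m), throttle body upright and within 6 mm of its place (value of joint index_plunger below 0.0025 m and value of joint carriage between 0.027 and 0.033 m and value of joint seal_pusher below 0.004 m and contact force between the fingers and plunger_knob above 3 N and horizontal distance between the grasp point and knob_grip below 0.015 m and distance of throttle_body from where it was at the start of the episode below 0.006 m and angle between throttle_body's own z axis and vertical below 0.1 rad); the arm keeps its last pose, push and grip.
It fails at once if the throttle body was shoved more than 6 mm or tipped (distance of throttle_body from where it was at the start of the episode above 0.006 m or angle between throttle_body's own z axis and vertical above 0.1 rad).
It fails at once if a bystander was moved more than 25 mm (distance of any of marker, cover_a, cover_b from where it was at the start of the episode above 0.025 m).
It also fails if it takes over 48 s, if anything falls off the work surface, if the arm or the gripper's body presses on something with over 40 N, if the wrist force passes 120 N, or if a joint passes its speed limit or range.

## Working session

There is one attempt and no reset: what is moved stays moved. The work goes in short steps, Python scripts to look and compute and a tool call to move; the robot and the scene stay as the last step left them, time stands still between calls to the robot, and variables do not carry over. Pictures are saved under pics/ and viewed, at most 10 in all, crops included, and the job is handed in when it is done.

Besides the shell and the picture viewer there is one more tool, called after "Request:" as name([rows], argument=value, ...), one row to a line, values as JSON. arm_command: Moves the arm, as the interface text tells. Its arguments: {"type":"object","properties":{"increments":{"type":"array","items":{"type":"object","properties":{"slide":{"type":"array","items":{"type":"number"}},"spin":{"type":"number"},"gripper":{"type":"number"}}}},"newtons":{"type":"number"}},"required":["increments"]}

```bash
mkdir -p pics; cat > h.py <<'E'
import numpy as np, cv2
from station import status, imaging, order
def grab(n,f):
    d=imaging.get_image(n); cv2.imwrite('pics/'+f,cv2.cvtColor(d['frame'],cv2.COLOR_RGB2BGR))
    np.savez('pics/'+f[:-4]+'.npz',**d); return d
def load(f): return dict(np.load('pics/'+f))
def KD(d):
    f=192/np.tan(np.radians(float(d['vfov']))/2)
    return np.array([[f,0,float(d['cx'])],[0,f,float(d['cy'])],[0,0,1]]),np.array([float(d['k1']),0,0,0.])
def ray(d,uv):
    K,D=KD(d); p=cv2.undistortPoints(np.array([[uv]],float),K,D)[0,0]
    R=d['view'][:3,:3]; t=d['view'][:3,3]
    return -R.T@t, R.T@np.array([p[0],-p[1],-1])
def plane(d,uv,z):
    o,v=ray(d,uv); return o+v*(z-o[2])/v[2]
def proj(d,P):
    K,D=KD(d); c=(d['view']@np.c_[np.atleast_2d(P),np.ones(len(np.atleast_2d(P)))].T)[:3].T*[1,-1,-1]
    return cv2.projectPoints(c,np.zeros(3),np.zeros(3),K,D)[0][:,0]
def tri(d1,u1,d2,u2):
    A=np.zeros((3,3));b=np.zeros(3);
    for d,u in((d1,u1),(d2,u2)):
        o,v=ray(d,u);v=v/np.linalg.norm(v);M=np.eye(3)-np.outer(v,v);A+=M;b+=M@o
    return np.linalg.solve(A,b)
E
python3 - <<'E'
from h import *
for n in('side','top'):
    d=grab(n,n+'0.png'); print(n,d['vfov'],d['cx'],d['cy'],d['k1'],d['view'].round(3).tolist())
s=status.get_obs();print(s)
E
```

```text
side 52.200086712704035 257.95011645024755 197.48669389416528 -0.00844412697524548 [[0.872, -0.489, -0.012, -0.572], [0.412, 0.722, 0.556, -0.132], [-0.263, -0.49, 0.831, -1.042], [0.0, 0.0, 0.0, 1.0]]
top 53.474637528190236 251.96458650292266 196.73699180838358 0.021401180207611767 [[0.018, -1.0, -0.004, -0.193], [0.992, 0.018, 0.122, -0.543], [-0.122, -0.006, 0.992, -0.903], [0.0, 0.0, 0.0, 1.0]]
{'t': 0.1, 'q': array([ 1.19198376e+00,  5.33042259e-02,  1.61419271e+00,  2.25506643e-05,
        1.47601976e+00, -1.19039850e-01]), 'dq': array([-0.00095654,  0.00161105, -0.00416173, -0.00071478, -0.00132797,
       -0.00024141]), 'effort': array([ 2.68387967e-04, -3.94909966e+01, -3.71363032e+01, -6.85591385e-05,
        3.92310045e-03, -1.56276400e-05]), 'tool_pos': array([0.1603519 , 0.60351261, 0.24885612]), 'tool_rot': array([-4.06842637e-01, -3.11463645e+00,  2.91996593e-03]), 'contact_force': array([-0.13507198, -0.12072029,  0.33261965]), 'wrist_torque': array([-0.01093772,  0.02441365,  0.01495153]), 'grip_force': 0.0, 'opening': 0.08540363821779674}
```

View pics/side0.png

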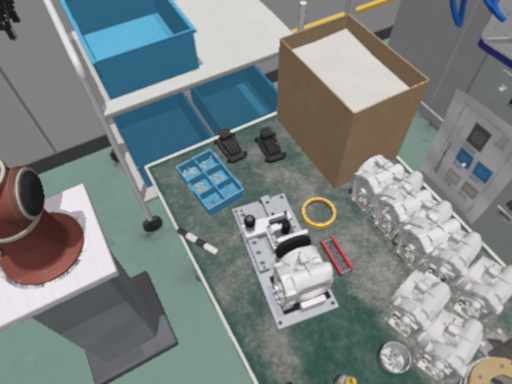

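View pics/top0.png

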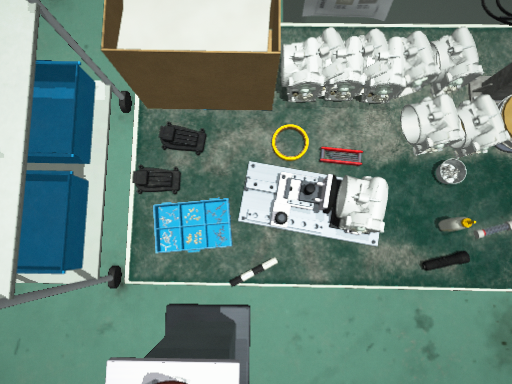

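The side and top views show the bed: knob near top (281,218), grip near top (309,188); side knob (249,222), throttle body (300,275). I'll enlarge both.

```bash
python3 - <<'E'
import cv2,numpy as np
s=cv2.imread('pics/side0.png')[185:325,225:345];t=cv2.imread('pics/top0.png')[150:255,235:395]
a=cv2.resize(s,None,fx=4,fy=4,interpolation=cv2.INTER_CUBIC);b=cv2.resize(t,None,fx=5,fy=5,interpolation=cv2.INTER_CUBIC)
cv2.imwrite('pics/sc.png',a);cv2.imwrite('pics/tc.png',b)
E
```

```text
(no output)
```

View pics/sc.png

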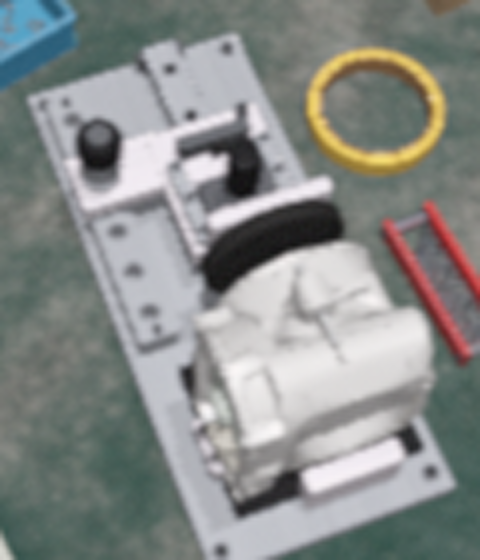

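View pics/tc.png

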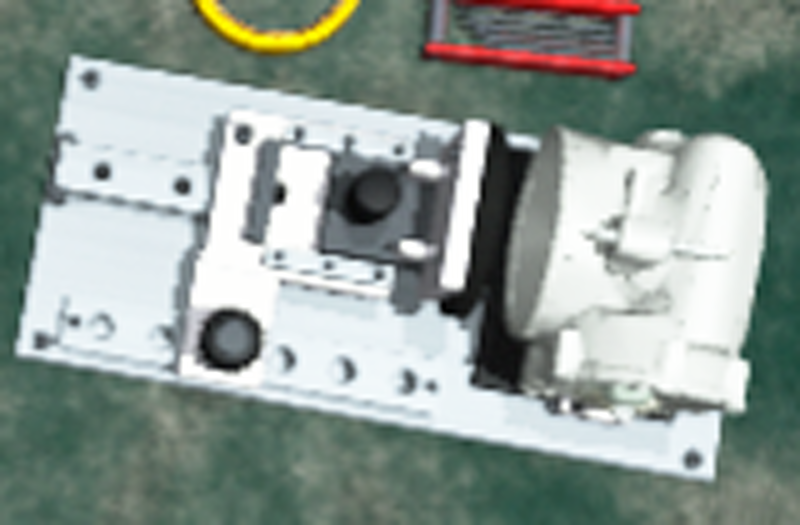

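The crops show knob top at top-crop (231,338)/side-crop (99,132), grip top at (377,197)/(239,150), and plate corners at (72,57), (18,352), (714,480) top; (28,97), (238,35), (455,485) side.

```bash
cat >> h.py <<'E'
def T(x,y): return (235+x/5-.4,150+y/5-.4)
def S(x,y): return (225+x/4-.4,185+y/4-.4)
E
python3 - <<'E'
from h import *
t=load('top0.npz');s=load('side0.npz')
kn=tri(t,T(231,338),s,S(99,132));gr=tri(t,T(377,197),s,S(239,150));print('knobtop',kn,plane(t,T(231,338),.106),'grip top',gr,plane(t,T(377,197),.123))
print('A tri',tri(t,T(18,352),s,S(28,97)),'B tri',tri(t,T(72,57),s,S(238,35)))
b=[];w=[]
for d,u,c in((t,T(72,57),(185,-60)),(t,T(18,352),(185,95)),(t,T(714,480),(-165,95)),(s,S(28,97),(185,95)),(s,S(238,35),(185,-60)),(s,S(455,485),(-165,-60))):
    b.append(np.array(c)/1000);w.append(plane(d,u,.012)[:2])
b=np.array(b);w=np.array(w);B=b-b.mean(0);W=w-w.mean(0)
a=np.arctan2((B[:,0]*W[:,1]-B[:,1]*W[:,0]).sum(),(B*W).sum());R=np.array([[np.cos(a),-np.sin(a)],[np.sin(a),np.cos(a)]]);o=w.mean(0)-R@b.mean(0)
print('yaw',np.degrees(a),o,'res mm',((w-o-b@R.T)*1000).round(1).tolist())
print('knob exp',o+R@[.085,.075],'knob bed',R.T@(kn[:2]-o),'grip bed',R.T@(gr[:2]-o))
from scipy.spatial.transform import Rotation as Ro
print(Ro.from_rotvec(status.get_obs()['tool_rot']).as_matrix().round(3))
E
```

```text
knobtop [ 0.49267581 -0.24885468  0.10582622] [ 0.49237978 -0.24875325  0.106     ] grip top [ 0.55458373 -0.31144205  0.12491468] [ 0.5550524  -0.31178619  0.123     ]
A tri [ 0.48915016 -0.14899502  0.01132464] B tri [ 0.64268768 -0.17357415  0.00646078]
yaw 80.68668964467014 [ 0.55254369 -0.34700256] res mm [[-1.3, 0.8], [1.4, -0.3], [1.3, 0.8], [-0.7, -0.1], [-0.1, -2.7], [-0.6, 1.4]]
knob exp [ 0.49228814 -0.25098553] knob bed [0.0871655  0.07496228] grip bed [0.03542189 0.00374171]
[[-0.966  0.257 -0.001]
 [ 0.257  0.966 -0.002]
 [ 0.    -0.002 -1.   ]]
```

Heights agree with the text (knob top 0.106, grip top 0.125). I'll close the fingers across the rail: turn +84°, so tool x becomes bed +x.

Request:
arm_command([
  {"slide": [-0.031,-0.024,0],"spin": 6,"gripper": 0.3},
  {"slide": [-0.062,-0.048,0],"spin": 12,"gripper": 0.3},
  {"slide": [-0.093,-0.072,0],"spin": 18,"gripper": 0.3},
  {"slide": [-0.124,-0.096,0],"spin": 24,"gripper": 0.3},
  {"slide": [-0.155,-0.12,0],"spin": 30,"gripper": 0.3},
  {"slide": [-0.186,-0.144,0],"spin": 36,"gripper": 0.3},
  {"slide": [-0.217,-0.168,0],"spin": 42,"gripper": 0.3},
  {"slide": [-0.248,-0.192,0],"spin": 48,"gripper": 0.3},
])

```text
t: 0.77
tool_pos: [0.3514, 0.353, 0.2496]
tool_rot: [-1.645, -2.676, 0.001]
contact_force: [0.6, 0.3, 0.1]
opening: 0.0556
grip_force: 0.0
```

```bash
cat >> h.py <<'E'
from scipy.spatial.transform import Rotation as Ro
BA=np.radians(80.69);BR=np.array([[np.cos(BA),-np.sin(BA),0],[np.sin(BA),np.cos(BA),0],[0,0,1]]);BO=np.array([.5525,-.347,0])
def where(*targets):
    s=status.get_obs();M=Ro.from_rotvec(s['tool_rot']).as_matrix()
    print('t',s['t'],'pos',s['tool_pos'].round(4),'bed mm',(BR.T@(s['tool_pos']-BO)*1000).round(1),'yyaw',np.degrees(np.arctan2(M[1,1],M[0,1])).round(2),'z',M[:,2].round(3))
    print('Fbed',(BR.T@s['contact_force']).round(1),'open',s['opening'],'grip',s['grip_force'],'q',s['q'].round(2))
    for t in targets: print('slide to',t,(M.T@(np.array(t)-s['tool_pos'])).round(4))
E
python3 -c "
from h import *
where((.555,-.311,.22))"
```

```text
t 0.7667 pos [0.3514 0.353  0.2496] bed mm [658.2 311.7 249.6] yyaw 26.84 z [-0. -0. -1.]
Fbed [ 0.4 -0.5  0.1] open 0.05556429016023664 grip 0.0 q [ 0.64 -0.26  1.9  -0.    1.5   0.17]
slide to (0.555, -0.311, 0.22) [-0.6844 -0.1181  0.0297]
```

Request:
arm_command([
  {"slide": [-0.04,-0.007,0],"spin": 5,"gripper": 0.3},
  {"slide": [-0.08,-0.014,0],"spin": 10,"gripper": 0.3},
  {"slide": [-0.12,-0.021,0],"spin": 15,"gripper": 0.3},
  {"slide": [-0.16,-0.028,0],"spin": 20,"gripper": 0.3},
  {"slide": [-0.2,-0.035,0],"spin": 25,"gripper": 0.3},
  {"slide": [-0.24,-0.042,0],"spin": 30,"gripper": 0.3},
  {"slide": [-0.28,-0.049,0],"spin": 35,"gripper": 0.3},
  {"slide": [-0.32,-0.055,0],"spin": 36.1,"gripper": 0.3},
])

```text
t: 1.43
tool_pos: [0.4476, 0.0429, 0.2497]
tool_rot: [-2.392, -2.037, -0.0]
contact_force: [0.4, 0.5, -0.0]
opening: 0.0555
grip_force: 0.0
```

```bash
python3 -c "
from h import *
where((.555,-.311,.22))"
```

```text
t 1.4333 pos [0.4476 0.0429 0.2497] bed mm [367.7 166.6 249.7] yyaw -9.18 z [ 0.  0. -1.]
Fbed [ 0.6 -0.3 -0. ] open 0.05551758646276509 grip 0.0 q [-0.07 -0.39  2.    0.    1.53  0.09]
slide to (0.555, -0.311, 0.22) [-0.3322  0.1625  0.0297]
```

Request:
arm_command([
  {"slide": [-0.042,0.02,0],"spin": 0,"gripper": 0.3},
  {"slide": [-0.083,0.041,0],"spin": 0,"gripper": 0.3},
  {"slide": [-0.125,0.061,0],"spin": 0,"gripper": 0.3},
  {"slide": [-0.166,0.081,0],"spin": 0,"gripper": 0.3},
  {"slide": [-0.208,0.102,0],"spin": 0,"gripper": 0.3},
  {"slide": [-0.249,0.122,0],"spin": 0,"gripper": 0.3},
  {"slide": [-0.29,0.142,0],"spin": 0,"gripper": 0.3},
  {"slide": [-0.332,0.1625,0],"spin": 0,"gripper": 0.3},
])

```text
t: 2.1
tool_pos: [0.5457, -0.2758, 0.2493]
tool_rot: [-2.388, -2.039, 0.0]
contact_force: [1.7, 0.7, 0.3]
opening: 0.0556
grip_force: 0.0
```

Request:
arm_command([
  {"slide": [0,0,0.02],"spin": 0,"gripper": 0.3},
  {"slide": [0,0,0.04],"spin": 0,"gripper": 0.3},
  {"slide": [0,0,0.06],"spin": 0,"gripper": 0.3},
  {"slide": [0,0,0.07],"spin": 0,"gripper": 0.3},
  {"slide": [0,0,0.07],"spin": 0,"gripper": 0.3},
])

```text
t: 2.52
tool_pos: [0.5439, -0.2726, 0.176]
tool_rot: [-2.384, -2.036, 0.003]
contact_force: [-0.2, -0.1, -0.3]
opening: 0.0558
grip_force: 0.0
```

```bash
python3 -c "
from h import *
where((.555,-.311,.104))
a=grab('side','s1.png');b=grab('top','t1.png')
import cv2
A=cv2.resize(cv2.cvtColor(a['frame'],4)[165:285,220:340],None,fx=3.3,fy=3.3,interpolation=2);B=cv2.resize(cv2.cvtColor(b['frame'],4)[140:260,240:360],None,fx=3.3,fy=3.3,interpolation=2)
cv2.imwrite('pics/c1.png',np.hstack([A,B]))"
```

```text
t 2.5167 pos [ 0.5439 -0.2726  0.176 ] bed mm [ 72.   20.5 176. ] yyaw -8.99 z [-0.006  0.004 -1.   ]
Fbed [-0.2  0.1 -0.3] open 0.055830996767359774 grip 0.0 q [-0.59  0.07  1.72 -0.    1.36 -0.43]
slide to (0.555, -0.311, 0.104) [-0.0364  0.0174  0.0718]
```

View pics/c1.png

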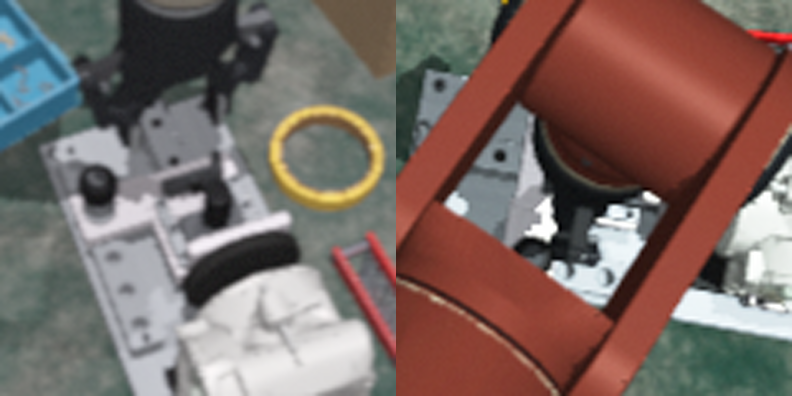

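Side view: fingers still 40 mm behind the grip (grip at (215,205) in the crop); the earlier move was speed-limited. I'll complete it, then descend.

Request:
arm_command([
  {"slide": [-0.02,0.009,0],"spin": 0,"gripper": 0.3},
  {"slide": [-0.0364,0.0174,0],"spin": 0,"gripper": 0.3},
  {"slide": [-0.0364,0.0174,0],"spin": 0,"gripper": 0.3},
  {"slide": [-0.0364,0.0174,0.02],"spin": 0,"gripper": 0.3},
  {"slide": [-0.0364,0.0174,0.02],"spin": 0,"gripper": 0.3},
])

```text
t: 3.03
tool_pos: [0.5566, -0.3116, 0.1587]
tool_rot: [-2.387, -2.039, 0.001]
contact_force: [-0.5, 0.1, -1.0]
opening: 0.0553
grip_force: 0.0
```

```bash
python3 -c "
from h import *
where((.555,-.311,.104))
a=grab('side','s2.png')
A=cv2.resize(cv2.cvtColor(a['frame'],4)[165:265,225:325],None,fx=5,fy=5,interpolation=2)
cv2.imwrite('pics/c2.png',A)"
```

```text
t 3.0333 pos [ 0.5566 -0.3116  0.1587] bed mm [ 35.6   1.7 158.7] yyaw -8.99 z [-0.002  0.002 -1.   ]
Fbed [ 0.1  0.5 -1. ] open 0.05527947642417543 grip 0.0 q [-0.63  0.15  1.66  0.    1.33 -0.47]
slide to (0.555, -0.311, 0.104) [ 0.0003 -0.0016  0.0547]
```

View pics/c2.png

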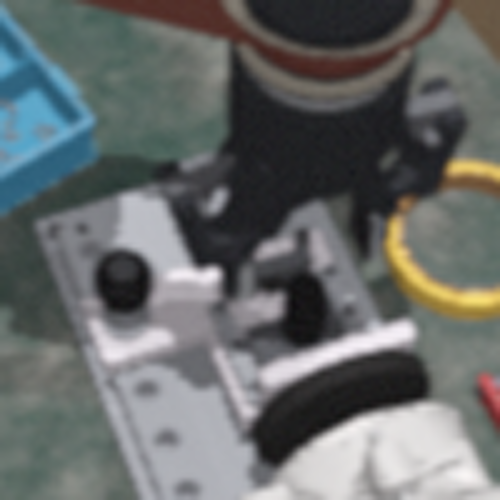

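The picture shows the two fingertips at crop (222,270) and (365,250), straddling the grip at (302,300). Descend.

Request:
arm_command([
  {"slide": [0,-0.0015,0.02],"spin": 0,"gripper": 0.3},
  {"slide": [0,-0.0015,0.04],"spin": 0,"gripper": 0.3},
  {"slide": [0,-0.0015,0.054],"spin": 0,"gripper": 0.3},
  {"slide": [0,-0.0015,0.054],"spin": 0,"gripper": 0.3},
])

```text
t: 3.42
tool_pos: [0.5541, -0.3105, 0.103]
tool_rot: [-2.384, -2.038, 0.002]
contact_force: [-0.6, 0.6, -1.1]
opening: 0.0557
grip_force: 0.0
```

```bash
python3 -c "
from h import *
where((.555,-.311,.104))"
```

```text
t 3.4167 pos [ 0.5541 -0.3105  0.103 ] bed mm [ 36.3   4.3 103. ] yyaw -8.96 z [-0.005  0.003 -1.   ]
Fbed [ 0.5  0.7 -1.1] open 0.05565685034993753 grip 0.0 q [-0.63  0.21  1.7   0.    1.24 -0.47]
slide to (0.555, -0.311, 0.104) [-0.0003  0.0009 -0.001 ]
```

Close on the grip.

Request:
arm_command([
  {"slide": [0,0,0],"spin": 0,"gripper": -0.7},
  {"slide": [0,0,0],"spin": 0,"gripper": -0.7},
  {"slide": [0,0,0],"spin": 0,"gripper": -0.7},
  {"slide": [0,0,0],"spin": 0,"gripper": -0.7},
  {"slide": [0,0,0],"spin": 0,"gripper": -0.7},
  {"slide": [0,0,0],"spin": 0,"gripper": -0.7},
], newtons=40)

```text
t: 3.92
tool_pos: [0.5587, -0.313, 0.1083]
tool_rot: [2.383, 2.036, 0.006]
contact_force: [7.7, -1.2, -2.3]
opening: 0.0208
grip_force: 39.9
```

```bash
python3 -c "
from h import *
where()"
```

```text
t 3.9167 pos [ 0.5587 -0.313   0.1083] bed mm [ 34.6  -0.7 108.3] yyaw -8.98 z [ 0.008 -0.003 -1.   ]
Fbed [ 0.  -7.8 -2.3] open 0.02077549941383883 grip 39.89968657493591 q [-0.63  0.21  1.69  0.    1.24 -0.47]
```

Gripped (about 21 mm opening); grip axis is at bed y≈0, so ease 4 mm that way while drawing back along +x.

Request:
arm_command([
  {"slide": [0.002,0.004,0],"spin": 0,"gripper": -0.7},
  {"slide": [0.004,0.004,0],"spin": 0,"gripper": -0.7},
  {"slide": [0.006,0.004,0],"spin": 0,"gripper": -0.7},
  {"slide": [0.008,0.004,0],"spin": 0,"gripper": -0.7},
  {"slide": [0.01,0.004,0],"spin": 0,"gripper": -0.7},
  {"slide": [0.012,0.004,0],"spin": 0,"gripper": -0.7},
  {"slide": [0.014,0.004,0],"spin": 0,"gripper": -0.7},
  {"slide": [0.016,0.004,0],"spin": 0,"gripper": -0.7},
], newtons=60)

```text
t: 4.58
tool_pos: [0.5614, -0.2982, 0.1083]
tool_rot: [2.389, 2.04, -0.005]
contact_force: [-7.4, -1.4, 5.7]
opening: 0.0206
grip_force: 59.1
```

```bash
python3 -c "
from h import *
where()"
```

```text
t 4.5833 pos [ 0.5614 -0.2982  0.1083] bed mm [ 49.6  -0.9 108.3] yyaw -8.99 z [-0.002 -0.002 -1.   ]
Fbed [-2.5  7.1  5.7] open 0.020604006772998142 grip 59.09762620925903 q [-0.6   0.2   1.7  -0.    1.24 -0.45]
```

Request:
arm_command([
  {"slide": [0.002,-0.002,0],"spin": 0,"gripper": -0.7},
  {"slide": [0.004,-0.002,0],"spin": 0,"gripper": -0.7},
  {"slide": [0.006,-0.002,0],"spin": 0,"gripper": -0.7},
  {"slide": [0.008,-0.002,0],"spin": 0,"gripper": -0.7},
  {"slide": [0.01,-0.002,0],"spin": 0,"gripper": -0.7},
  {"slide": [0.012,-0.002,0],"spin": 0,"gripper": -0.7},
])

```text
t: 5.08
tool_pos: [0.5622, -0.2925, 0.1083]
tool_rot: [2.378, 2.031, -0.016]
contact_force: [-2.3, -30.8, -3.7]
opening: 0.0207
grip_force: 58.7
```

```bash
python3 -c "
from h import *
where()"
```

```text
t 5.0833 pos [ 0.5622 -0.2925  0.1083] bed mm [ 55.3  -0.8 108.3] yyaw -8.99 z [ 0.002 -0.018 -1.   ]
Fbed [-30.8  -2.7  -3.7] open 0.02071519646576432 grip 58.68311405181885 q [-0.59  0.19  1.71 -0.01  1.23 -0.43]
```

30 N against the stop after about 21 mm. Ease off a bit, hold, then open and rise.

Request:
arm_command([
  {"slide": [-0.003,0,0],"spin": 0,"gripper": -0.7},
  {"slide": [-0.004,0,0],"spin": 0,"gripper": -0.7},
  {"slide": [-0.004,0,0],"spin": 0,"gripper": -0.7},
  {"slide": [-0.004,0,0],"spin": 0,"gripper": -0.7},
  {"slide": [-0.004,0,0],"spin": 0,"gripper": 0.1},
  {"slide": [-0.004,0,0],"spin": 0,"gripper": 0.1},
  {"slide": [-0.004,0,0],"spin": 0,"gripper": 0.1},
  {"slide": [-0.004,0,0],"spin": 0,"gripper": 0.1},
])

```text
t: 5.75
tool_pos: [0.5615, -0.288, 0.1056]
tool_rot: [-2.387, -2.04, -0.0]
contact_force: [-0.5, -1.0, 0.3]
opening: 0.0468
grip_force: 0.0
```

Request:
arm_command([
  {"slide": [0,0,0],"spin": 0,"gripper": 0.1},
  {"slide": [0,0,-0.02],"spin": 0,"gripper": 0.1},
  {"slide": [0,0,-0.05],"spin": 0,"gripper": 0.1},
  {"slide": [0,0,-0.08],"spin": 0,"gripper": 0.1},
  {"slide": [0,0,-0.08],"spin": 0,"gripper": 0.1},
])

```text
t: 6.17
tool_pos: [0.5647, -0.2904, 0.1938]
tool_rot: [2.38, 2.034, 0.005]
contact_force: [1.6, -1.2, 0.9]
opening: 0.0468
grip_force: 0.0
```

```bash
python3 -c "
from h import *
where((.4925,-.250,.0935))
a=grab('side','s3.png')
A=cv2.resize(cv2.cvtColor(a['frame'],4)[165:265,225:325],None,fx=5,fy=5,interpolation=2)
cv2.imwrite('pics/c3.png',A)"
```

```text
t 6.1667 pos [ 0.5647 -0.2904  0.1938] bed mm [ 57.9  -2.9 193.8] yyaw -8.95 z [ 0.01  -0.006 -1.   ]
Fbed [-0.9 -1.8  0.9] open 0.04683965693622601 grip 0.0 q [-0.59  0.11  1.65  0.    1.37 -0.44]
slide to (0.4925, -0.25, 0.0935) [ 0.0291 -0.0787  0.0993]
```

View pics/c3.png

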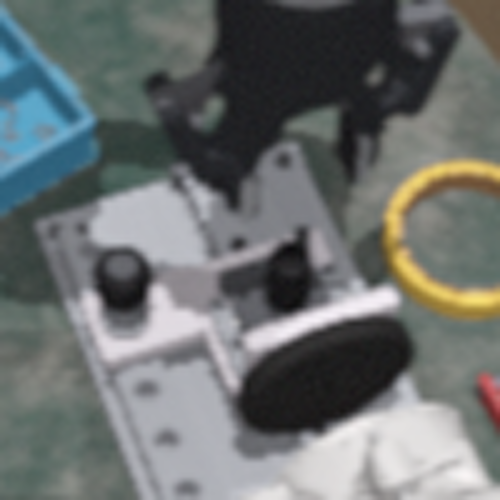

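Seal pusher is back (grip now at crop (288,275), plate clear of the throttle body), knob unchanged at (123,278). Moving over the knob.

Request:
arm_command([
  {"slide": [0.008,-0.02,0],"spin": 0,"gripper": 0.3},
  {"slide": [0.015,-0.045,0],"spin": 0,"gripper": 0.3},
  {"slide": [0.029,-0.07,0],"spin": 0,"gripper": 0.3},
  {"slide": [0.029,-0.0787,0],"spin": 0,"gripper": 0.3},
  {"slide": [0.029,-0.0787,0.03],"spin": 0,"gripper": 0.3},
  {"slide": [0.029,-0.0787,0.04],"spin": 0,"gripper": 0.3},
  {"slide": [0.029,-0.0787,0.04],"spin": 0,"gripper": 0.3},
  {"slide": [0.029,-0.0787,0.04],"spin": 0,"gripper": 0.3},
])

```text
t: 6.88
tool_pos: [0.4879, -0.2475, 0.1447]
tool_rot: [-2.386, -2.039, 0.001]
contact_force: [0.0, -0.4, -0.3]
opening: 0.0555
grip_force: 0.0
```

```bash
python3 -c "
from h import *
where((.4925,-.250,.0935))
a=grab('side','s4.png')
A=cv2.resize(cv2.cvtColor(a['frame'],4)[165:265,205:305],None,fx=5,fy=5,interpolation=2)
cv2.imwrite('pics/c4.png',A)"
```

```text
t 6.8833 pos [ 0.4879 -0.2475  0.1447] bed mm [ 87.7  79.9 144.7] yyaw -8.98 z [-0.003  0.002 -1.   ]
Fbed [-0.4 -0.1 -0.3] open 0.05546892979596177 grip 0.0 q [-0.61 -0.04  1.89  0.    1.3  -0.45]
slide to (0.4925, -0.25, 0.0935) [-0.0018  0.0051  0.0511]
```

View pics/c4.png

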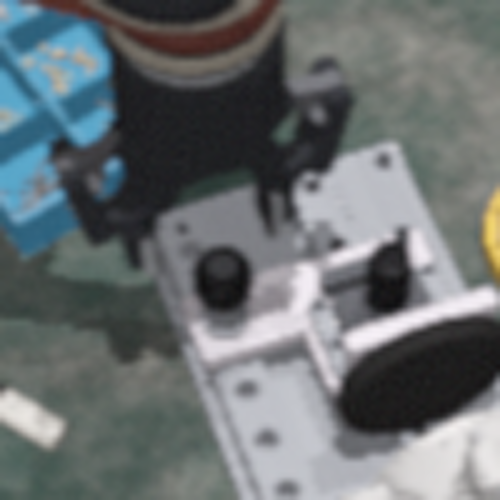

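Fingertips at crop (135,262)/(273,228), midpoint just up-left of the knob (222,270), matching the computed 5 mm offset. Correct, descend, and close.

Request:
arm_command([
  {"slide": [-0.002,0.005,0],"spin": 0,"gripper": 0.3},
  {"slide": [-0.002,0.005,0.01],"spin": 0,"gripper": 0.3},
  {"slide": [-0.002,0.005,0.03],"spin": 0,"gripper": 0.3},
  {"slide": [-0.002,0.005,0.051],"spin": 0,"gripper": 0.3},
  {"slide": [-0.002,0.005,0.051],"spin": 0,"gripper": 0.3},
  {"slide": [-0.002,0.005,0.051],"spin": 0,"gripper": 0.3},
])

```text
t: 7.43
tool_pos: [0.4924, -0.2502, 0.0938]
tool_rot: [-2.386, -2.039, 0.001]
contact_force: [-0.5, 0.0, -0.4]
opening: 0.0557
grip_force: 0.0
```

```bash
python3 -c "
from h import *
where((.4925,-.250,.0935))"
```

```text
t 7.4333 pos [ 0.4924 -0.2502  0.0938] bed mm [85.8 75.  93.8] yyaw -8.98 z [-0.002  0.002 -1.   ]
Fbed [-0.   0.5 -0.4] open 0.055737807011633465 grip 0.0 q [-0.6   0.03  1.91 -0.    1.2  -0.45]
slide to (0.4925, -0.25, 0.0935) [0.0002 0.0001 0.0003]
```

Request:
arm_command([
  {"slide": [0,0,0],"spin": 0,"gripper": -0.5},
  {"slide": [0,0,0],"spin": 0,"gripper": -0.5},
  {"slide": [0,0,0],"spin": 0,"gripper": -0.5},
  {"slide": [0,0,0],"spin": 0,"gripper": -0.5},
  {"slide": [0,0,0],"spin": 0,"gripper": -0.5},
  {"slide": [0,0,0],"spin": 0,"gripper": -0.5},
], newtons=50)

```text
t: 7.93
tool_pos: [0.4932, -0.2512, 0.0971]
tool_rot: [2.388, 2.04, -0.001]
contact_force: [-4.2, 1.1, 5.3]
opening: 0.0284
grip_force: 49.4
```

```bash
python3 -c "
from h import *
where()"
```

```text
t 7.9333 pos [ 0.4932 -0.2512  0.0971] bed mm [84.9 74.  97.1] yyaw -8.98 z [ 0.    -0.001 -1.   ]
Fbed [0.4 4.3 5.3] open 0.02838117691337354 grip 49.37961280345917 q [-0.61  0.03  1.91 -0.    1.21 -0.45]
```

Gripped (28 mm). TCP reference with the pin home: bed (84.9, 74.0, 97.1). Lift 15 mm.

Request:
arm_command([
  {"slide": [0,0,-0.003],"spin": 0,"gripper": -0.5},
  {"slide": [0,0,-0.006],"spin": 0,"gripper": -0.5},
  {"slide": [0,0,-0.009],"spin": 0,"gripper": -0.5},
  {"slide": [0,0,-0.012],"spin": 0,"gripper": -0.5},
  {"slide": [0,0,-0.015],"spin": 0,"gripper": -0.5},
  {"slide": [0,0,-0.015],"spin": 0,"gripper": -0.5},
  {"slide": [0,0,-0.015],"spin": 0,"gripper": -0.5},
])

```text
t: 8.52
tool_pos: [0.4931, -0.2506, 0.1101]
tool_rot: [2.388, 2.04, 0.0]
contact_force: [2.0, -3.3, -7.0]
opening: 0.0283
grip_force: 49.9
```

```bash
python3 -c "
from h import *
where()"
```

```text
t 8.5167 pos [ 0.4931 -0.2506  0.1101] bed mm [ 85.5  74.2 110.1] yyaw -8.98 z [ 0. -0. -1.]
Fbed [-2.9 -2.5 -7. ] open 0.028348225100127723 grip 49.882997274398804 q [-0.6   0.01  1.9   0.    1.23 -0.45]
```

Plunger up about 13 mm at 7 N spring force. One millimetre more, then slide toward the throttle body.

Request:
arm_command([
  {"slide": [0,0,-0.001],"spin": 0,"gripper": -0.5},
  {"slide": [-0.003,0,-0.0015],"spin": 0,"gripper": -0.5},
  {"slide": [-0.007,0,-0.0015],"spin": 0,"gripper": -0.5},
  {"slide": [-0.011,0,-0.0015],"spin": 0,"gripper": -0.5},
  {"slide": [-0.015,0,-0.0015],"spin": 0,"gripper": -0.5},
  {"slide": [-0.019,0,-0.0015],"spin": 0,"gripper": -0.5},
  {"slide": [-0.022,0,-0.0015],"spin": 0,"gripper": -0.5},
  {"slide": [-0.022,0,-0.0015],"spin": 0,"gripper": -0.5},
])

```text
t: 9.18
tool_pos: [0.4894, -0.2732, 0.1115]
tool_rot: [2.389, 2.04, -0.001]
contact_force: [2.8, 0.3, -8.7]
opening: 0.0287
grip_force: 49.8
```

```bash
python3 -c "
from h import *
where()"
```

```text
t 9.1833 pos [ 0.4894 -0.2732  0.1115] bed mm [ 62.6  74.3 111.5] yyaw -9.01 z [-0.    -0.001 -1.   ]
Fbed [ 0.7 -2.7 -8.7] open 0.028671465043976205 grip 49.80333924293518 q [-0.64  0.03  1.88 -0.    1.23 -0.48]
```

Free sliding; 7.7 mm to go (reference −30 mm → x = 54.9).

Request:
arm_command([
  {"slide": [-0.003,0,0],"spin": 0,"gripper": -0.5},
  {"slide": [-0.006,0,0],"spin": 0,"gripper": -0.5},
  {"slide": [-0.0077,0,0],"spin": 0,"gripper": -0.5},
  {"slide": [-0.0077,0,0],"spin": 0,"gripper": -0.5},
  {"slide": [-0.0077,0,0],"spin": 0,"gripper": -0.5},
])

```text
t: 9.6
tool_pos: [0.4882, -0.2804, 0.1115]
tool_rot: [2.388, 2.04, -0.001]
contact_force: [3.5, -0.4, -6.3]
opening: 0.029
grip_force: 49.9
```

```bash
python3 -c "
from h import *
where()"
```

```text
t 9.6 pos [ 0.4882 -0.2804  0.1115] bed mm [ 55.3  74.2 111.5] yyaw -8.99 z [-0.    -0.001 -1.   ]
Fbed [ 0.2 -3.5 -6.3] open 0.028970504662614853 grip 49.873881340026855 q [-0.65  0.03  1.87 -0.    1.23 -0.5 ]
```

Lower 15 mm.

Request:
arm_command([
  {"slide": [-0.0003,0,0.003],"spin": 0,"gripper": -0.5},
  {"slide": [-0.0003,0,0.006],"spin": 0,"gripper": -0.5},
  {"slide": [-0.0003,0,0.009],"spin": 0,"gripper": -0.5},
  {"slide": [-0.0003,0,0.012],"spin": 0,"gripper": -0.5},
  {"slide": [-0.0003,0,0.015],"spin": 0,"gripper": -0.5},
  {"slide": [-0.0003,0,0.016],"spin": 0,"gripper": -0.5},
  {"slide": [-0.0003,0,0.016],"spin": 0,"gripper": -0.5},
  {"slide": [-0.0003,0,0.016],"spin": 0,"gripper": -0.5},
])

```text
t: 10.27
tool_pos: [0.4884, -0.2809, 0.0971]
tool_rot: [2.388, 2.04, -0.002]
contact_force: [-5.0, 0.8, 5.8]
opening: 0.0288
grip_force: 51.1
```

```bash
python3 -c "
from h import *
where()"
```

```text
t 10.2667 pos [ 0.4884 -0.2809  0.0971] bed mm [54.9 74.  97.1] yyaw -8.98 z [-0.    -0.001 -1.   ]
Fbed [-0.   5.   5.8] open 0.028778118215460283 grip 51.05243682861328 q [-0.65  0.05  1.88 -0.    1.21 -0.5 ]
```

Same height as the home reference and exactly 30 mm along. One look to confirm before handing in.

```bash
python3 -c "
from h import *
a=grab('side','s5.png')
A=cv2.resize(cv2.cvtColor(a['frame'],4)[185:305,225:345],None,fx=4.5,fy=4.5,interpolation=2)
cv2.imwrite('pics/c5.png',A);where()"
```

```text
t 10.3167 pos [ 0.4884 -0.2809  0.0971] bed mm [54.9 74.  97.1] yyaw -8.97 z [-0.    -0.001 -1.   ]
Fbed [0.3 3.7 6.5] open 0.02871917466966106 grip 51.04908049106598 q [-0.65  0.05  1.88 -0.    1.21 -0.5 ]
```

View pics/c5.png

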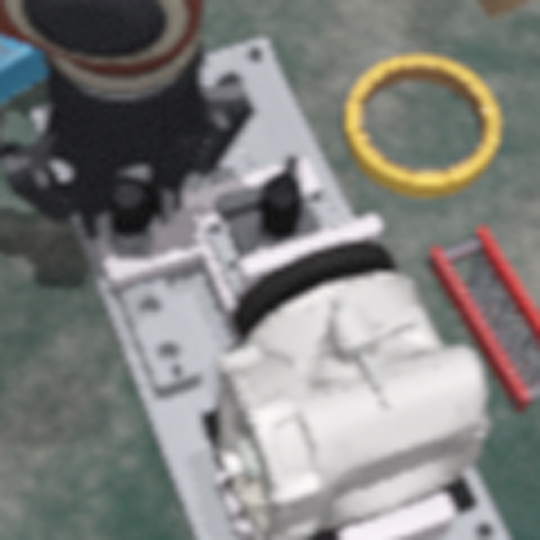

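The knob at crop (132,205) is held with two holes left free in front (151,305)/(168,350), so the carriage is at the next hole. The pusher is still back and the throttle body is standing.

```bash
python3 -c "
from station import order
print(order.finish_job())"
```

```text
the job is handed in; nothing more can be done
None
```

I handed the job in at about 10 s: the pusher was drawn back against its stop, the pin read home in the next hole (TCP moved 30 mm along the rail and back at its pin-home height), and the knob was still held at about 50 N. The throttle body looked undisturbed in the last picture, but no verdict came back.

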